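# Let the visitor in at the door-entry console

### The job

A visitor is at the door. On the door-entry console press the round talk button fully in and let it come back up, then switch the light on by pressing down the raised far end of the rocker switch until it has tipped right over, then press the long door-release bar fully in and keep holding it in: the program finishes while holding it. Only press, with the fingertips; do not press the square button, and leave the small loose things round the console where they are.

Things in the scene. Friction and masses are not known exactly. Their poses are not given: they have to be found in the camera images.
- console: grey flat desk console, 150 (x) x 290 (y) x 34 mm high, fixed. Origin: centre of its underside, on the desk; x points from the row of controls to the loudspeaker slots and display, away from the robot, y to the left. Four modules of 70 (x) x 54 (y) mm stand on its top in a row along y, 64 mm apart, 30 mm nearer the robot than its centre, in any order
- talk_module: module with the round button; fixed. Origin at the centre of its foot on the console's top (34 mm above the desk), axes as the console's. Its black base plate is 4 mm thick
- call_module: module with the square button (not to be pressed); fixed, origin, plate and axes as talk_module
- light_module: module with the rocker switch; fixed, origin, plate and axes as talk_module
- release_module: module with the long bar; fixed, origin, plate and axes as talk_module. The bar counts as part of it
- talk_button_top (a point): centre of the top of the round white button, 30 mm diameter; it stands 18 mm above the console's top and still 12 mm when fully in
- talk_button (a joint): press depth of the round button in m: 0 up, 0.006 fully in. Sprung: starts to move at about 1 N, is fully in at 5 N, and springs back when let go
- call_button_top (a point): centre of the top of the square white button, 28 x 28 mm, same height as the round one
- call_button (a joint): press depth of the square button in m: 0 up, 0.006 fully in. Sprung: starts to move at about 1 N, is fully in at 5 N, and springs back when let go
- release_bar_top (a point): centre of the top of the long white bar, 60 mm along the console's x, 20 mm wide, same height as the round button
- release_bar (a joint): press depth of the bar in m: 0 up, 0.006 fully in. Sprung: starts to move at about 1 N, is fully in at 5 N, and springs back when let go
- light_rocker_far (a point): point on top of the far half of the white V-shaped rocker, 18 mm from the crease, on the centre line. Rocker 26 mm wide (y), two halves each 28 mm long (x); the crease is the hinge, over the module's centre, 15.5 mm above the console's top. At first the near half is level and the far half rises at 0.36 rad, its edge 10 mm above the crease; once tipped, the far half is level
- light_rocker (a joint): tilt of the rocker in rad: 0 off (far end raised), 0.36 on (far end down). No spring; friction holds it where it is left; about 2 N on the raised end tips it
- glue_stick: loose upright glue stick, 25 mm diameter, 88 mm high, beside the console's left end; origin at the centre of its underside
- tape_measure: loose tape measure, 34 x 76 x 60 mm high, beside the console's right end; origin at the centre of its underside
- eraser: loose eraser, 20 x 44 x 12 mm, on the desk on the robot's side of the console; origin at the centre of its underside

How it is judged (in metres and radians):
On the way, in this order (a step that is already met when the one before it is completed fails the run):
1. the round talk button is pressed in (value of joint talk_button above 0.0045 m), for 0.05 s.
2. the talk button has come back up (value of joint talk_button below 0.0015 m), for 0.05 s.
3. the rocker has been tipped over to on (value of joint light_rocker above 0.28 rad), for 0.1 s.
4. the door-release bar is pressed in (value of joint release_bar above 0.0045 m), for 0.2 s.
At the end, for the whole second after the job is handed in: The fingers hold the door-release bar in (at least 4.5 of its 6 mm, more than 1 N), the rocker is tipped to on (over 0.28 of 0.36 rad), and the round and the square button are up (less than 1.5 mm in) (value of joint release_bar above 0.0045 m and contact force between the fingers and release_module above 1 N and value of joint light_rocker above 0.28 rad and value of joint each of talk_button, call_button below 0.0015 m); the arm keeps its last pose, push and grip.
It fails at once if the square button was pressed (more than 3 mm) (value of joint call_button above 0.003 m).
It fails at once if the door-release bar was pressed (more than 3 mm) before the rocker was on (value of joint release_bar above 0.003 m and value of joint light_rocker below 0.28 rad).
It fails at once if the rocker was tipped while the talk button was still in (value of joint talk_button above 0.003 m and value of joint light_rocker above 0.28 rad).
It fails at once if a loose thing was moved or lifted more than 15 mm, or the glue stick was tipped (distance of any of glue_stick, tape_measure, eraser from where it was at the start of the episode above 0.015 m or angle between glue_stick's own z axis and vertical above 0.4 rad).
It also fails if it takes over 38 s, if anything falls off the work surface, if the arm or the gripper's body presses on something with over 40 N, if the wrist force passes 120 N, or if a joint passes its speed limit or range.

### The arm

A 6-joint arm with a two-finger parallel gripper is mounted at the origin on a cart in front of the work surface, level with it; the furniture and walls round the work are solid. World frame = base frame: x ahead of the robot, y to its left, z up, the work surface at z = 0. Lengths are in mm, angles in rad, forces in N, time in s.
With the tool pointing down it reaches from about 325 to 900 mm from the base axis. Payload 3.5 kg.
Tool frame: the origin (TCP) lies at the centre of the arm's flange, where the gripper is bolted on; the fingertips stand 173 mm ahead of it and the grasp point (between the pads) lies 155 mm ahead of it; z points along the fingers, y is the line along which they close (so a half turn about z gives the same grasp; the last joint's range is limited). The gripper opens to 85 mm and grips with 20 to 120 N. Pads are 22 mm wide; open, the fingers measure 114 mm over their backs; the gripper's body (76 mm by 85 mm) begins 54 mm behind the grasp point. The pads swing forward as they close: fully open they stand 13 mm farther back than shut.
Start: joints at [-1.39, 0.276, -0.026, 1.268, 0, 1.467], TCP at [174.991, -600, 404.713] pointing down, gripper open.
Joint ranges: [-3.12, 3.12], [-0.85, 1.88], [-1.08, 1.24], [-1.95, 2.15], [-1.57, 1.53], [-3.14, 3.14]. Speed limits (rad/s): [2.57, 2.57, 3.14, 3.14, 3.14, 3.14].

### API

Orientations are given as a 3x3 rotation matrix whose columns are the frame's x, y, z axes.
In Python, from plant import bot, viewer gives the robot as it stands.
- The arm moves only by the tool arm_command, never from a script. Its argument "deltas" is a list of rows, each an object of numbers: "dx", "dy", "dz": the shift along the world's x, y, z in cm; "turn": the turn about the world's z in degrees. A call has 1 to 5 rows; each row shifts and turns the commanded pose from where the row before left it; what a row does not reach is not made up. A row lasts 1/12 s, in which the tool goes at most 41.7 mm and 7.16 degrees, less where a joint would pass 70% of its speed; a pose out of reach is approached as far as the arm can. A call with a gripper value outside its range is refused whole. "grip" is the finger opening in cm, from 0 to 8.54, set as the call begins (left out, the last holds). The fingers move at their own pace and stop on an object; "grip_force" is the grip in N (left out, the last holds). Time passes only in rows, so rows that do not move let the fingers close. It gives the time, the measured TCP pose, the force, the opening and the grip force at its end, in the units of the state.
- bot.sense(): the state, without advancing time (a new reading comes with each control period).
- viewer.grab_frame(name): name is "scene" or "top" or "wrist"; returns a dict with "frame" (480x640x3 uint8, blue, green, red), "range_z" (480x640 float32, mm along the optical axis (not along the pixel's ray), 0 where there is no reading), "fx", "fy", "cx", "cy" (pixels), "rvec" (rotation vector, rad) and "tvec" (3), from world to camera coordinates, as OpenCV has them. Camera axes: x right, y down, z forward; pixel columns grow to the right and rows downward; lengths in mm; the calibration is good to about 2 mm. A picture is of the moment at which its call begins.
- bot.finish_job(): hands the job in; it is judged then, once.
The state is a dict: "time": time; "qpos": joint angles; "dq": joint speeds; "effort": joint torques, N m; "tcp_pos": TCP position; "tool_rot": TCP orientation; "force": force on the tool from outside, world axes, zero at the start; "ft_torque": the same for the moment, N m; "width": finger opening in mm; "gripper_force": force on a finger pad.
Only numpy, scipy, OpenCV 4.12 (cv2) and the standard library are available. Lean on these libraries where they do the work, as an engineer would, in place of code of your own. Each camera call takes 0.05 s, during which the arm holds its last target. There are 200 camera calls.

## Working session

There is one attempt and no reset: what is moved stays moved. The work goes in short steps, Python scripts to look and compute and a tool call to move; the robot and the scene stay as the last step left them, time stands still between calls to the robot, and variables do not carry over. Pictures are saved under pics/ and viewed, at most 10 in all, crops included, and the job is handed in when it is done.

Besides the shell and the picture viewer there is one more tool, called after "Call:" as name(argument=value, ...), one argument or row to a line, values as JSON. arm_command: Moves the arm, as the interface text tells. Its arguments: {"type":"object","properties":{"deltas":{"type":"array","items":{"type":"object","properties":{"dx":{"type":"number"},"dy":{"type":"number"},"dz":{"type":"number"},"turn":{"type":"number"}}}},"grip":{"type":"number"},"grip_force":{"type":"number"}},"required":["deltas"]}

```bash
mkdir -p pics; cat > h.py <<'E'
import numpy as np,cv2,pickle
def world(f,u,v,z=None):
    R,_=cv2.Rodrigues(np.array(f["rvec"],float));t=np.array(f["tvec"],float).ravel()
    d=np.array([(u-f["cx"])/f["fx"],(v-f["cy"])/f["fy"],1.])
    if z is None:
        return R.T@(d*np.median(f["range_z"][int(v)-1:int(v)+2,int(u)-1:int(u)+2])-t)
    c=-R.T@t;w=R.T@d
    return c+w*(z-c[2])/w[2]
E
python3 - <<'E'
from plant import bot,viewer
import cv2,pickle
for n in("top","scene"):
    f=viewer.grab_frame(n);cv2.imwrite(f"pics/{n}1.png",f["frame"]);pickle.dump(f,open(n+".pkl","wb"))
s=bot.sense();print(s["time"],s["tcp_pos"],s["tool_rot"],s["width"],s["force"])
E
```

```text
0.1 [ 174.9095259  -599.63914156  403.65943779] [[ 9.59997936e-01  2.80006846e-01 -3.59025609e-04]
 [ 2.80006985e-01 -9.59995791e-01  2.04191882e-03]
 [ 2.27088176e-04 -2.06076753e-03 -9.99997851e-01]] 85.28911453318635 [-0.81154159 -0.33352277 -0.08238314]
```

View pics/top1.png

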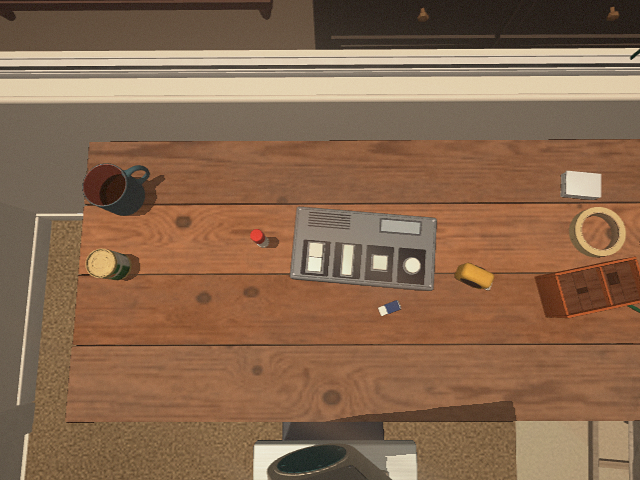

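View pics/scene1.png

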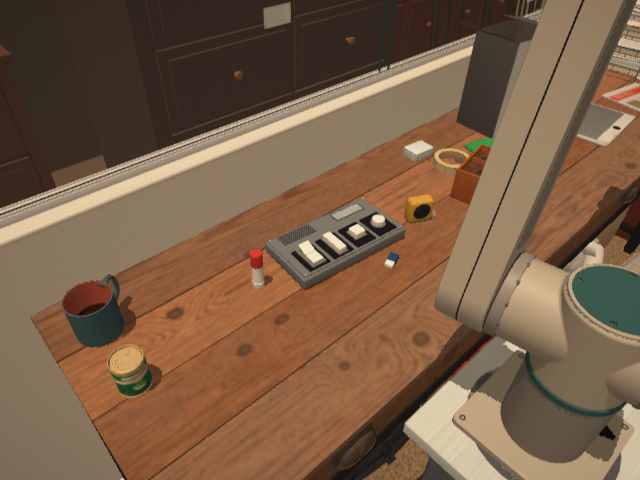

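The top view shows the modules from left to right as rocker (315,257), bar (347,260), square button (380,263) and round button (412,265). The glue stick is at (258,238), the tape measure at (475,277) and the eraser at (389,308). I'll enlarge the console to read positions more closely.

```bash
python3 - <<'E'
import pickle,cv2
from h import *
f=pickle.load(open("top.pkl","rb"))
cv2.imwrite("pics/crop1.png",cv2.resize(f["frame"][200:320,280:440],None,fx=5,fy=5,interpolation=cv2.INTER_CUBIC))
for n,u,v in[("round",412,265),("sq",380,263),("bar",347,260),("rockfar",316,249),("rocknear",314,265),("glue",257,236),("tape",475,276),("desk",300,330)]:
    print(n,world(f,u,v).round(1))
for n,u,v,z in[("round",412,265,52),("bar",347,260,52),("TL",298.5,207,34),("TR",436,218,34),("BR",433,290,34),("BL",290,277,34)]:
    print(n,world(f,u,v,z).round(1))
E
```

```text
round [ 494.7 -153.6   52.5]
sq [499.  -91.   52.2]
bar [505.2 -26.4  52.3]
rockfar [526.8  34.4  55.9]
rocknear [495.8  38.5  50.3]
glue [547.8 145.5  88.4]
tape [ 472.1 -272.9   60.7]
desk [368.2  68.7   0.8]
round [ 494.8 -153.7   52. ]
bar [505.2 -26.4  52. ]
TL [616.7  70.9  34. ]
TR [ 592.3 -209.1   34. ]
BR [ 446.6 -197.    34. ]
BL [473.6  87.   34. ]
```

View pics/crop1.png

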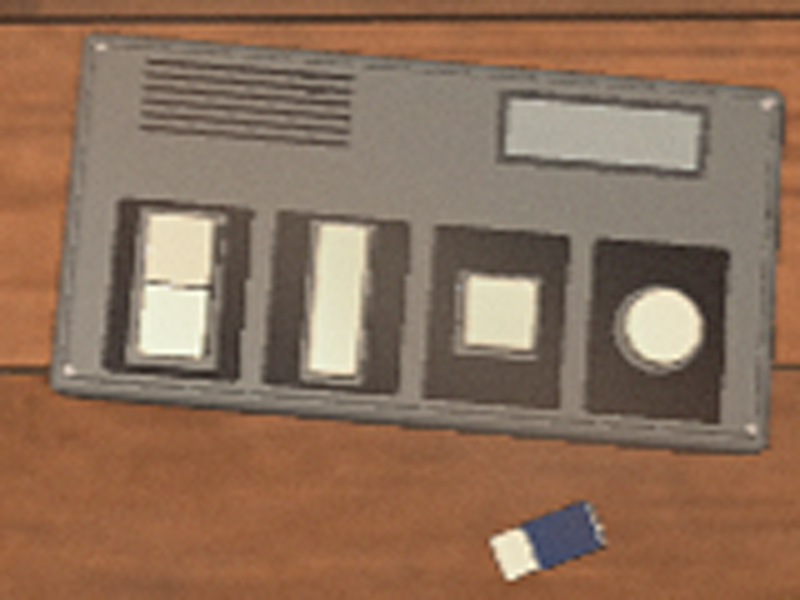

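The crop puts the round button's centre at (664,326), the bar at (338,300) and the rocker crease at (175,286), and the console yaw is about -4.9°. Targets are round (494.5,-155), rocker far (530,36) and bar (505,-27). I'm closing the fingers and moving over.

Call:
arm_command(
  deltas=[
    {"dx": 2.3, "dy": 3.2, "turn": -7},
    {"dx": 2.3, "dy": 3.2, "turn": -7},
    {"dx": 2.3, "dy": 3.2, "turn": -7},
    {"dx": 2.3, "dy": 3.2},
    {"dx": 2.3, "dy": 3.2},
  ],
  grip=0,
  grip_force=40,
)

```text
schema error: expected keys dx, dy, dz, turn
```

Call:
arm_command(
  deltas=[
    {"dx": 2.3, "dy": 3.2},
    {"dx": 2.3, "dy": 3.2},
    {"dx": 2.3, "dy": 3.2},
    {"dx": 2.3, "dy": 3.2},
    {"dx": 2.3, "dy": 3.2},
  ],
)

```text
schema error: expected keys dx, dy, dz, turn
```

Call:
arm_command(
  deltas=[
    {"dx": 2.3, "dy": 3.2, "dz": 0, "turn": -7},
    {"dx": 2.3, "dy": 3.2, "dz": 0, "turn": -7},
    {"dx": 2.3, "dy": 3.2, "dz": 0, "turn": -7},
    {"dx": 2.3, "dy": 3.2, "dz": 0, "turn": 0},
    {"dx": 2.3, "dy": 3.2, "dz": 0, "turn": 0},
  ],
  grip=0,
  grip_force=40,
)

```text
time: 0.52
tcp_pos: [290.5, -438.3, 404.1]
tool_rot: [[0.996, -0.084, -0.0], [-0.084, -0.996, 0.001], [-0.0, -0.001, -1.0]]
force: [0.7, -0.3, 0.1]
width: 25.4
gripper_force: 0.0
```

Call:
arm_command(
  deltas=[
    {"dx": 2.3, "dy": 3.2, "dz": 0, "turn": 0},
    {"dx": 2.3, "dy": 3.2, "dz": 0, "turn": 0},
    {"dx": 2.3, "dy": 3.2, "dz": 0, "turn": 0},
    {"dx": 2.3, "dy": 3.2, "dz": 0, "turn": 0},
    {"dx": 2.3, "dy": 3.2, "dz": 0, "turn": 0},
  ],
)

```text
time: 0.93
tcp_pos: [405.5, -278.1, 404.4]
tool_rot: [[0.997, -0.083, -0.0], [-0.083, -0.997, 0.0], [-0.0, -0.0, -1.0]]
force: [0.5, -0.1, 0.3]
width: -0.2
gripper_force: 0.0
```

Call:
arm_command(
  deltas=[
    {"dx": 2.2, "dy": 3.1, "dz": 0, "turn": 0},
    {"dx": 2.2, "dy": 3.1, "dz": 0, "turn": 0},
    {"dx": 2.2, "dy": 3.1, "dz": 0, "turn": 0},
    {"dx": 2.2, "dy": 3.1, "dz": 0, "turn": 0},
    {"dx": 0.2, "dy": 0.1, "dz": -3, "turn": 0},
  ],
)

```text
time: 1.35
tcp_pos: [499.7, -151.7, 379.9]
tool_rot: [[0.997, -0.076, 0.012], [-0.076, -0.997, -0.002], [0.013, 0.001, -1.0]]
force: [2.0, -1.3, 0.9]
width: -0.1
gripper_force: 0.0
```

Call:
arm_command(
  deltas=[
    {"dx": 0, "dy": 0, "dz": -4, "turn": 0},
    {"dx": 0, "dy": 0, "dz": -4, "turn": 0},
    {"dx": 0, "dy": 0, "dz": -3, "turn": 0},
    {"dx": 0, "dy": 0, "dz": -1, "turn": 0},
    {"dx": 0, "dy": 0, "dz": 0, "turn": 0},
  ],
)

```text
time: 1.77
tcp_pos: [493.0, -154.1, 251.4]
tool_rot: [[0.997, -0.083, -0.007], [-0.083, -0.997, 0.003], [-0.007, -0.003, -1.0]]
force: [-0.3, -0.5, 0.4]
width: -0.1
gripper_force: 0.0
```

```bash
python3 - <<'E'
from plant import bot,viewer
from h import *
s=bot.sense();print(s["time"],s["tcp_pos"],s["force"],s["width"])
a=viewer.grab_frame("top")["frame"][200:320,280:440];b=viewer.grab_frame("scene")["frame"][170:290,270:430]
w=viewer.grab_frame("wrist")["frame"]
r=lambda i:cv2.resize(i,(400,300),interpolation=cv2.INTER_CUBIC)
cv2.imwrite("pics/chk1.png",np.vstack([np.hstack([r(a),r(b)]),np.hstack([r(w),r(w)*0])]))
E
```

```text
1.7667 [ 493.04363867 -154.09615325  251.44911699] [-0.32028471 -0.45656257  0.36553191] -0.06563627646941637
```

View pics/chk1.png

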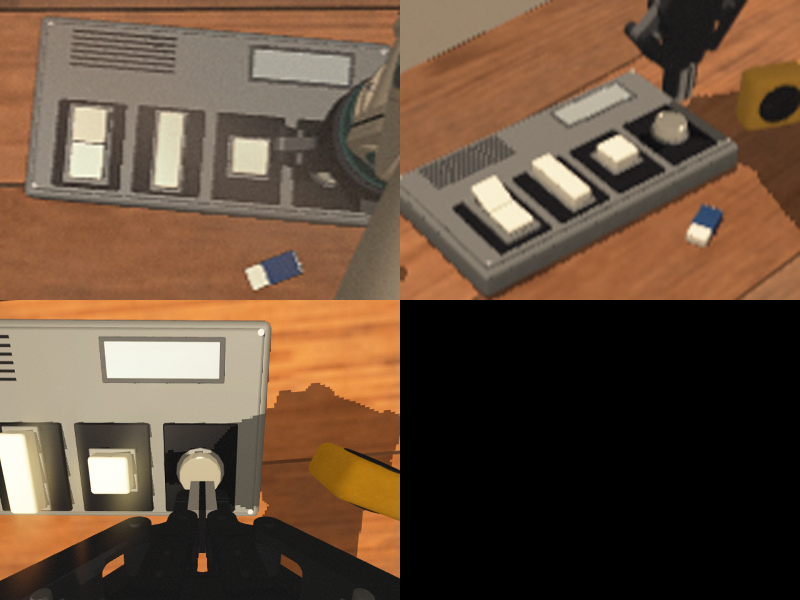

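The wrist view shows the fingertips laterally over the round button at (200,470). The top and scene views show nothing else near the fingers. I'm pressing.

Call:
arm_command(
  deltas=[
    {"dx": 0, "dy": 0, "dz": -1, "turn": 0},
    {"dx": 0, "dy": 0, "dz": -1, "turn": 0},
    {"dx": 0, "dy": 0, "dz": -0.7, "turn": 0},
    {"dx": 0, "dy": 0, "dz": -0.3, "turn": 0},
    {"dx": 0, "dy": 0, "dz": 0, "turn": 0},
  ],
)

```text
time: 2.33
tcp_pos: [494.7, -154.9, 224.0]
tool_rot: [[0.997, -0.083, -0.001], [-0.083, -0.997, 0.0], [-0.001, -0.0, -1.0]]
force: [-0.7, -0.4, 2.8]
width: 0.1
gripper_force: 0.9
```

Call:
arm_command(
  deltas=[
    {"dx": 0, "dy": 0, "dz": -0.3, "turn": 0},
    {"dx": 0, "dy": 0, "dz": -0.2, "turn": 0},
    {"dx": 0, "dy": 0, "dz": 0, "turn": 0},
    {"dx": 0, "dy": 0, "dz": 0, "turn": 0},
  ],
)

```text
time: 2.67
tcp_pos: [494.9, -155.0, 220.0]
tool_rot: [[0.997, -0.083, -0.0], [-0.083, -0.997, -0.0], [-0.0, 0.0, -1.0]]
force: [-2.4, 0.2, 4.7]
width: -0.1
gripper_force: 2.2
```

Call:
arm_command(
  deltas=[
    {"dx": 0, "dy": 0, "dz": -0.15, "turn": 0},
    {"dx": 0, "dy": 0, "dz": -0.1, "turn": 0},
    {"dx": 0, "dy": 0, "dz": 0, "turn": 0},
    {"dx": 0, "dy": 0, "dz": 0, "turn": 0},
  ],
)

```text
time: 3.0
tcp_pos: [494.9, -155.0, 219.2]
tool_rot: [[0.997, -0.082, -0.0], [-0.082, -0.997, -0.0], [-0.0, 0.0, -1.0]]
force: [-5.4, 1.8, 16.8]
width: 0.1
gripper_force: 8.3
```

Bottomed out, with 16.8 N at tip z = 46. I'm lifting and moving to the rocker.

Call:
arm_command(
  deltas=[
    {"dx": 0, "dy": 0, "dz": 3, "turn": 0},
    {"dx": 0, "dy": 0, "dz": 3, "turn": 0},
    {"dx": 0, "dy": 0, "dz": 0, "turn": 0},
    {"dx": 0.7, "dy": 3.8, "dz": 0, "turn": 0},
    {"dx": 0.7, "dy": 3.8, "dz": 0, "turn": 0},
  ],
)

```text
time: 3.42
tcp_pos: [509.9, -79.9, 278.1]
tool_rot: [[0.996, -0.087, 0.004], [-0.087, -0.996, -0.001], [0.004, 0.001, -1.0]]
force: [1.0, 0.3, 0.1]
width: 0.4
gripper_force: 0.0
```

Call:
arm_command(
  deltas=[
    {"dx": 0.7, "dy": 3.8, "dz": 0, "turn": 0},
    {"dx": 0.7, "dy": 3.8, "dz": 0, "turn": 0},
    {"dx": 0.7, "dy": 3.8, "dz": 0, "turn": 0},
    {"dx": 0.1, "dy": 0.1, "dz": 0, "turn": 0},
    {"dx": 0, "dy": 0, "dz": -2, "turn": 0},
  ],
)

```text
time: 3.83
tcp_pos: [533.1, 28.8, 260.2]
tool_rot: [[0.998, -0.067, 0.009], [-0.067, -0.998, 0.006], [0.009, -0.006, -1.0]]
force: [1.8, -0.7, -0.2]
width: 0.4
gripper_force: 0.0
```

```bash
python3 - <<'E'
from plant import bot,viewer
from h import *
s=bot.sense();print(s["time"],s["tcp_pos"],s["force"])
b=viewer.grab_frame("scene")["frame"][170:290,270:430]
w=viewer.grab_frame("wrist")["frame"]
r=lambda i:cv2.resize(i,(400,300),interpolation=cv2.INTER_CUBIC)
cv2.imwrite("pics/chk2.png",np.hstack([r(b),r(w)]))
E
```

```text
3.8333 [533.10393604  28.82295923 260.23492807] [ 1.7938323  -0.66493335 -0.19175415]
```

View pics/chk2.png

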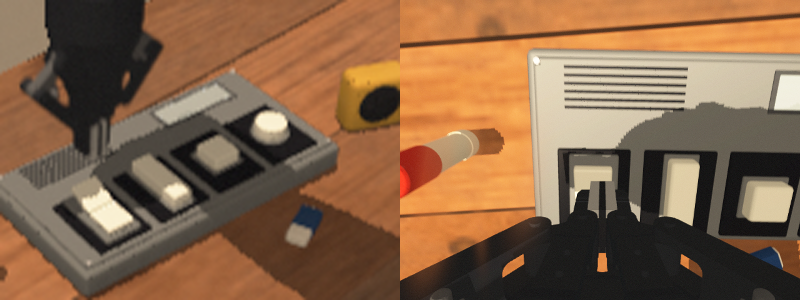

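The round button is up again, and the fingers are over the rocker's far half while the pose settles towards y=36. I'm settling, then descending.

Call:
arm_command(
  deltas=[
    {"dx": 0, "dy": 0, "dz": 0, "turn": 0},
    {"dx": 0, "dy": 0, "dz": 0, "turn": 0},
    {"dx": 0, "dy": 0, "dz": -1, "turn": 0},
    {"dx": 0, "dy": 0, "dz": -0.5, "turn": 0},
    {"dx": 0, "dy": 0, "dz": 0, "turn": 0},
  ],
)

```text
time: 4.35
tcp_pos: [529.6, 26.7, 240.9]
tool_rot: [[0.997, -0.072, -0.002], [-0.072, -0.997, 0.006], [-0.002, -0.006, -1.0]]
force: [0.2, 0.5, -0.2]
width: 0.1
gripper_force: 0.0
```

Call:
arm_command(
  deltas=[
    {"dx": 0, "dy": 0, "dz": -0.5, "turn": 0},
    {"dx": 0, "dy": 0, "dz": -0.5, "turn": 0},
    {"dx": 0, "dy": 0, "dz": -0.5, "turn": 0},
    {"dx": 0, "dy": 0, "dz": -0.4, "turn": 0},
    {"dx": 0, "dy": 0, "dz": 0, "turn": 0},
  ],
)

```text
time: 4.77
tcp_pos: [530.9, 27.0, 223.0]
tool_rot: [[0.997, -0.071, 0.001], [-0.071, -0.997, 0.006], [0.001, -0.006, -1.0]]
force: [0.0, -0.2, 0.6]
width: 0.2
gripper_force: 0.0
```

A row was clipped by the speed limit, so y is 27, which is still on the rocker. I'm pressing on to the stop.

Call:
arm_command(
  deltas=[
    {"dx": 0, "dy": 0.4, "dz": -0.2, "turn": 0},
    {"dx": 0, "dy": 0.3, "dz": -0.1, "turn": 0},
    {"dx": 0, "dy": 0, "dz": 0, "turn": 0},
    {"dx": 0, "dy": 0, "dz": 0, "turn": 0},
  ],
)

```text
time: 5.1
tcp_pos: [530.7, 28.4, 222.7]
tool_rot: [[0.998, -0.067, 0.002], [-0.067, -0.998, 0.0], [0.002, -0.0, -1.0]]
force: [-3.6, -8.6, 16.0]
width: -0.3
gripper_force: 8.0
```

Call:
arm_command(
  deltas=[
    {"dx": 0, "dy": 0, "dz": 2, "turn": 0},
    {"dx": 0, "dy": 0, "dz": 2, "turn": 0},
    {"dx": -0.4, "dy": -1.5, "dz": 0, "turn": 0},
    {"dx": -0.7, "dy": -2, "dz": 0, "turn": 0},
    {"dx": -0.7, "dy": -1.5, "dz": 0, "turn": 0},
  ],
)

```text
time: 5.52
tcp_pos: [511.5, -20.2, 260.3]
tool_rot: [[0.998, -0.065, -0.0], [-0.065, -0.998, 0.009], [-0.001, -0.009, -1.0]]
force: [-0.6, 0.1, -0.3]
width: 0.0
gripper_force: 0.0
```

Call:
arm_command(
  deltas=[
    {"dx": -0.7, "dy": -1, "dz": 0, "turn": 0},
    {"dx": 0, "dy": 0, "dz": 0, "turn": 0},
    {"dx": 0, "dy": 0, "dz": 0, "turn": 0},
    {"dx": 0, "dy": 0, "dz": 0, "turn": 0},
  ],
)

```text
time: 5.85
tcp_pos: [505.0, -29.5, 260.0]
tool_rot: [[0.998, -0.066, 0.0], [-0.066, -0.998, 0.009], [-0.001, -0.009, -1.0]]
force: [1.0, -0.3, 0.8]
width: 0.0
gripper_force: 0.0
```

```bash
python3 - <<'E'
from plant import bot,viewer
from h import *
s=bot.sense();print(s["time"],s["tcp_pos"],s["force"])
b=viewer.grab_frame("scene")["frame"][170:290,270:430]
w=viewer.grab_frame("wrist")["frame"]
r=lambda i:cv2.resize(i,(400,300),interpolation=cv2.INTER_CUBIC)
cv2.imwrite("pics/chk3.png",np.hstack([r(b),r(w)]))
E
```

```text
5.85 [504.97253797 -29.46440671 259.96139188] [ 0.96089233 -0.2655989   0.80212668]
```

View pics/chk3.png

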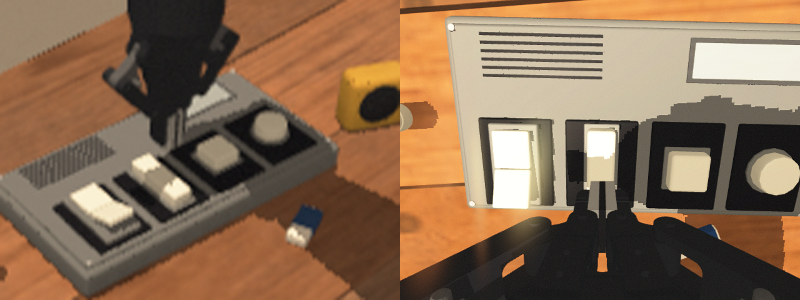

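The rocker is tipped: its near end now stands up at (105,215) and the far half is level. The fingers are over the bar at (600,160 in the wrist half), with both buttons up. I'm pressing the bar.

Call:
arm_command(
  deltas=[
    {"dx": 0, "dy": 0.2, "dz": -1.5, "turn": 0},
    {"dx": 0, "dy": 0, "dz": -1.2, "turn": 0},
    {"dx": 0, "dy": 0, "dz": -0.5, "turn": 0},
    {"dx": 0, "dy": 0, "dz": -0.5, "turn": 0},
    {"dx": 0, "dy": 0, "dz": 0, "turn": 0},
  ],
)

```text
time: 6.37
tcp_pos: [504.8, -27.3, 222.6]
tool_rot: [[0.998, -0.065, -0.001], [-0.065, -0.998, 0.01], [-0.002, -0.01, -1.0]]
force: [-2.6, 1.3, 2.0]
width: -0.1
gripper_force: 1.4
```

Call:
arm_command(
  deltas=[
    {"dx": 0, "dy": 0, "dz": -0.3, "turn": 0},
    {"dx": 0, "dy": 0, "dz": -0.2, "turn": 0},
    {"dx": 0, "dy": 0, "dz": 0, "turn": 0},
    {"dx": 0, "dy": 0, "dz": 0, "turn": 0},
    {"dx": 0, "dy": 0, "dz": 0, "turn": 0},
  ],
)

```text
time: 6.78
tcp_pos: [505.1, -27.6, 219.4]
tool_rot: [[0.998, -0.066, 0.001], [-0.066, -0.998, 0.01], [0.0, -0.01, -1.0]]
force: [-4.1, 2.9, 8.3]
width: 0.1
gripper_force: 4.2
```

Slightly more for margin, then hold and check.

Call:
arm_command(
  deltas=[
    {"dx": 0, "dy": 0, "dz": -0.1, "turn": 0},
    {"dx": 0, "dy": 0, "dz": 0, "turn": 0},
    {"dx": 0, "dy": 0, "dz": 0, "turn": 0},
    {"dx": 0, "dy": 0, "dz": 0, "turn": 0},
    {"dx": 0, "dy": 0, "dz": 0, "turn": 0},
  ],
)

```text
time: 7.2
tcp_pos: [505.1, -27.6, 219.2]
tool_rot: [[0.998, -0.066, 0.001], [-0.066, -0.998, 0.01], [0.0, -0.01, -1.0]]
force: [-5.9, 2.2, 14.8]
width: 0.1
gripper_force: 7.4
```

```bash
python3 - <<'E'
from plant import bot
s=bot.sense();print(s["time"],s["tcp_pos"],s["force"])
if s["force"][2]>8 and s["tcp_pos"][2]<219.8: print(bot.finish_job())
E
```

```text
7.2 [505.11788531 -27.57503323 219.21550707] [-5.91152752  2.24562093 14.77376891]
the job is handed in; nothing more can be done
None
```

I pressed and released the talk button, tipped the rocker to on, and handed the job in at 7.2 s with the door-release bar held fully in at about 15 N; the hand-in returned no verdict.

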